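# Sort left and right tube-rack cheeks from the draining stand

## Robot

A 6-joint arm with a two-finger parallel gripper is mounted at the origin on the work surface. World frame = base frame: x ahead of the robot, y to its left, z up, the work surface at z = 0. Lengths are in m, angles in rad, forces in N, time in s.
With the tool pointing down it reaches from about 0.35 to 0.85 m from the base axis. Payload 8.1 kg.
Tool frame: the origin (TCP) lies midway between the tips of the shut fingers; the grasp point (between the pads) lies 19 mm behind it; z points along the fingers, y is the line along which they close (so a half turn about z gives the same grasp; the last joint's range is limited). The gripper opens to 93 mm and grips with 3 to 60 N. Pads are 15 mm wide; open, the fingers measure 128 mm over their backs; the gripper's body (75 mm by 188 mm) begins 65 mm behind the grasp point.
Start: joints at [-1.381, 0.13, 1.488, -0, 1.523, -0.085], TCP at [0.163, -0.577, 0.219] pointing down, gripper open.
Joint ranges: [-2.96, 2.96], [-0.89, 2.26], [0.02, 2.5], [-1.34, 4.48], [0, 2.73], [-2.66, 2.66]. Speed limits (rad/s): [2.39, 2.39, 2.79, 3.14, 3.14, 3.14].

## Interface

Orientations are given as a unit quaternion [x, y, z, w].
In Python, from rig import robot, eyes, workorder gives the robot as it stands.
- The arm moves only by the tool arm_command, never from a script. Its argument "deltas" is a list of rows, each a list of 7 numbers: the turn, a rotation vector about the tool's x, y, z in rad, then the shift along the tool's x, y, z in mm, then the closure, from 0 (fully open) to 1 (shut). In form: [[ax, ay, az, tx, ty, tz, jaw], ...]. A call has 1 to 8 rows; each row is the pose to reach, as a shift and turn from the pose commanded when the call began, along the tool's axes at that moment; what a row does not reach only later rows make up. A row lasts 1/12 s, in which the tool goes at most 41.7 mm and 7.16 degrees, less where a joint would pass 70% of its speed; a pose out of reach is approached as far as the arm can. A call with a gripper value outside its range is refused whole. The fingers move at their own pace and stop on an object; "newtons" is the grip in N (left out, the last holds). Time passes only in rows, so rows that repeat a pose let the fingers close. It gives the time, the measured TCP pose, the force, the opening and the grip force at its end, in the units of the state.
- robot.sense(): the state, without advancing time (a new reading comes with each control period).
- eyes.snapshot(name): name is "side" or "top"; returns a dict with "img" (480x640x3 uint8, blue, green, red), "camera_matrix" (3x3 intrinsics, pixels), "k1" (the pictures are not rectified: a ray, as slopes to the right and down, at radius r is drawn at 1 + k1 r^2 times it, then the intrinsics apply), "position" and "rotation" of the camera in the world. Camera axes: x right, y down, z forward; pixel columns grow to the right and rows downward; lengths in m; the calibration is good to about 2 mm. A picture is of the moment at which its call begins. There is no depth.
- workorder.hand_in(): hands the job in; it is judged then, once.
The state is a dict: "t": time; "joint_pos": joint angles; "joint_velocities": joint speeds; "tau": joint torques, N m; "eef_pos": TCP position; "orientation": TCP orientation; "wrist_force": force on the tool from outside, world axes, zero at the start; "moment": the same for the moment, N m; "finger_gap": opening from 0.0 (shut) to 1.0 (fully open); "finger_force": force on a finger pad.
Only numpy, scipy, OpenCV 4.12 (cv2) and the standard library are available. Lean on these libraries where they do the work, as an engineer would, in place of code of your own. Each camera call takes 0.05 s, during which the arm holds its last target. There are 200 camera calls.

## Task

Three tube-rack end cheeks have drained in the stand: sort the left-hand from the right-hand ones, each into the tray that already holds one of its own hand. Stand each upright on its foot, in file behind the one already there and facing the same way (foot towards its back); set them down, do not drop them. Leave the two cheeks already in the trays where they stand, and everything else on the work surface alone.

Things in the scene. Friction and masses are not known exactly. Their poses are not given: they have to be found in the camera images.
- left_a: LEFT-hand orange tube-rack end cheek, 0.13 kg, to be sorted: upright plate 10 mm thick, 80 wide, with a tall step (40 wide, 125 high) beside a low one (40 wide, 72 high), on a foot 80 wide, 8 thick, sticking out 45 mm from one face. Origin: middle of the plate's underside; z up the plate, x out towards the foot (plate faces x = -5, +5, toe x = +50 mm); tall step centred at y = +20, low step y = -20 mm.
- left_b: Second LEFT-hand cheek to be sorted, same shape and axes as left_a: seen with the foot pointing away from you, its tall step is on your left. On the foot side of all cheeks a ledge reaches 20 mm from the plate's middle on each step, its top 72 mm up on the tall step, 38 mm up on the low one; above it the tall step is bare on both faces, to be pinched across its 10 mm.
- right_a: RIGHT-hand cheek to be sorted, the mirror image of left_a, same sizes and axes: seen with the foot pointing away from you, its tall step is on your right (tall step centred at y = -20, low step y = +20 mm). At the start all three lean in the stand: foot on its ledge, pointing away from the robot, plate tipped 28 degrees back towards the robot.
- left_0: A left-hand cheek (shape, sizes and axes as left_a) already standing upright on its foot in tray_left, near one end, foot towards that end. It shows which tray takes the left-hand cheeks, and stays there.
- tray_left: Low open steel tray, fixed, on either side of the stand: the one holding left_0. 258 x 120 mm outside, walls 4 thick, 22 high, floor 4 thick. Origin: centre of its underside; x along its length towards the end where left_0 stands (at about x = +62 mm), z up. The trays are alike; each has room for two more cheeks in file behind the one there, origins at about x = -8 and -78 mm.
- right_0: A right-hand cheek (shape, sizes and axes as right_a) already standing upright on its foot in tray_right, near one end, foot towards that end. It shows which tray takes the right-hand cheeks, and stays there.
- tray_right: Low open steel tray, fixed, on either side of the stand: the one holding right_0. 258 x 120 mm outside, walls 4 thick, 22 high, floor 4 thick. Origin: centre of its underside; x along its length towards the end where right_0 stands (at about x = +62 mm), z up. The trays are alike; each has room for two more cheeks in file behind the one there, origins at about x = -8 and -78 mm.
- stand: Steel draining stand, fixed, 300 mm wide (its y): sloping ledge with a 12 mm lip, and two back rails, the plates rising 65 mm clear of the upper one. Three places at y = -96, 0, +96 mm, parted by 26 mm pins; which cheek is where varies. Origin: underside, below the valley of ledge and back (26 mm up); x away from the robot, z up; plates tip 28 degrees to its -x. Two fixed tip boxes, 80 mm tall, stand beyond it.
- tube_rack: Small orange rack with green-capped tubes, 200 x 60 x 80 mm, to the robot's left. Origin: centre of its underside. Bystander.
- deck: Loose perforated orange rack deck lying flat, 190 x 36 x 5 mm, between robot and stand. Origin: centre of its underside. Bystander.
- wash_bottle: White wash bottle, 64 mm across, 150 mm tall, to the robot's right. Origin: centre of its underside. Bystander.
- beaker: Glass beaker, 72 mm across, 85 mm tall, to the robot's left. Origin: centre of its underside. Bystander.
- pipette: Pipette lying flat, about 270 mm long, to the robot's right. Origin: centre of its underside. Bystander.
- slide_box: White slide box, 55 x 35 x 20 mm, between robot and stand. Origin: centre of its underside. Bystander.

How it is judged:
By the outcome, as a careful person would: the job done as asked, in the order asked, and still so for the second after the job is handed in, with the robot touching nothing.
It also fails if it takes over 72 s, if anything falls off the work surface, if the arm or the gripper's body presses on something with over 40 N, if the wrist force passes 120 N, or if a joint passes its speed limit or range.

## Working session

There is one attempt and no reset: what is moved stays moved. The work goes in short steps, Python scripts to look and compute and a tool call to move; the robot and the scene stay as the last step left them, time stands still between calls to the robot, and variables do not carry over. Pictures are saved under pics/ and viewed, at most 10 in all, crops included, and the job is handed in when it is done.

Besides the shell and the picture viewer there is one more tool, called in YAML: its name, and indented under it one key for each argument. arm_command: Moves the arm, as the interface text tells. Its arguments: {"type":"object","properties":{"deltas":{"type":"array"},"newtons":{"type":"number"}},"required":["deltas"]}

```bash
ls; mkdir -p pics; python3 - <<'E'
from rig import robot, eyes
import cv2,numpy as np
for n in("top","side"):
    s=eyes.snapshot(n); cv2.imwrite(f"pics/{n}0.png",s["img"])
    print(n,s["camera_matrix"],s["k1"],s["position"],s["rotation"])
print(robot.sense())
E
```

```text
pics
top [[519.7384115    0.         320.29728123]
 [  0.         519.7384115  242.44688458]
 [  0.           0.           1.        ]] -0.012888632505499082 [0.34402113 0.03019007 1.47363741] [ 0.70989871 -0.70222135  0.04443545 -0.0308947 ]
side [[518.25852278   0.         322.94196822]
 [  0.         518.25852278 232.88952609]
 [  0.           0.           1.        ]] -0.006517713647122151 [0.4160557  1.12139958 0.99850715] [-0.03711344  0.90936294 -0.4141964   0.01108958]
{'t': 0.1, 'joint_pos': array([-1.38138598e+00,  1.31083979e-01,  1.48915102e+00, -1.39164425e-05,
        1.52300880e+00, -8.53532195e-02]), 'joint_velocities': array([ 0.00123876,  0.00073013, -0.00214589,  0.00028526, -0.00134566,
       -0.00093856]), 'tau': array([ 2.91863042e-03, -5.61340070e+01, -4.93097556e+01,  7.70774670e-02,
        2.89968448e-02, -5.00804117e-05]), 'eef_pos': array([ 0.16273889, -0.57697965,  0.21770398]), 'orientation': array([ 9.90577572e-01,  1.36950328e-01, -4.98746714e-05, -8.24095829e-04]), 'wrist_force': array([-0.50628612,  0.08243688,  0.35222345]), 'moment': array([-0.04401211,  0.03010621,  0.02370893]), 'finger_force': 0.0, 'finger_gap': 0.996825184626951}
```

View pics/top0.png

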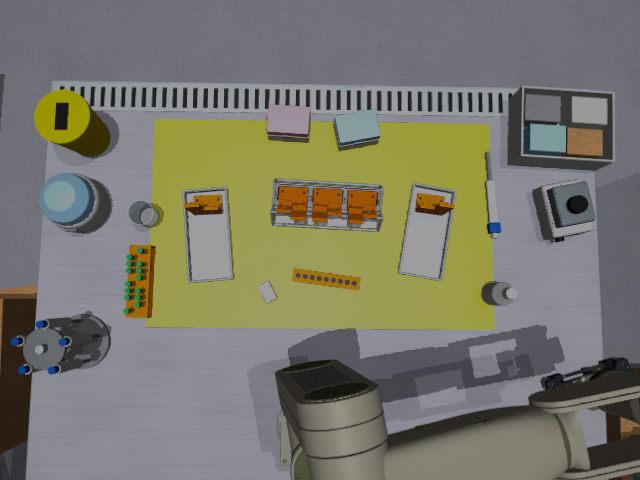

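View pics/side0.png

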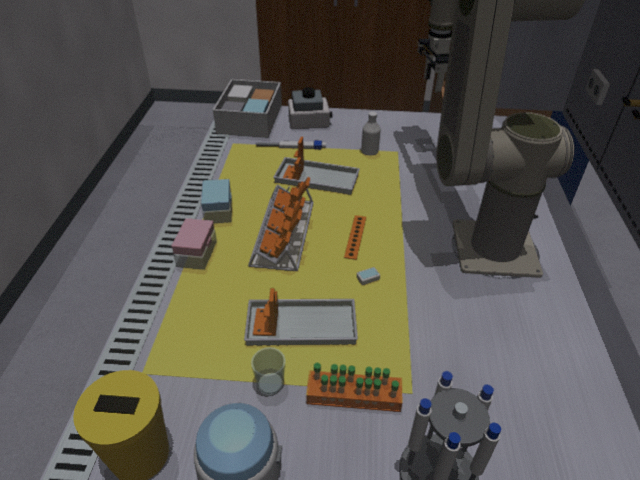

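The top view shows trays at about (208,235) and (428,232), the stand at (327,205) and the two placed cheeks at (207,205) and (433,203). I'll enlarge those areas next.

```bash
cat > h.py <<'E'
import cv2,numpy as np
from rig import robot, eyes
from scipy.spatial.transform import Rotation as R
def ray(s,uv):
    K=s["camera_matrix"]; 
    d=cv2.undistortPoints(np.array([[uv]],float),K,np.array([s["k1"],0,0,0.]))[0,0]
    return np.array(s["position"]),mat(s)@np.array([d[0],d[1],1])
def mat(s):
    r=np.array(s["rotation"]); return r if r.shape==(3,3) else R.from_quat(r).as_matrix()
def onz(s,uv,z):
    p,d=ray(s,uv); return p+d*(z-p[2])/d[2]
def pix(s,P):
    m=mat(s); rv=cv2.Rodrigues(m.T)[0]; t=-m.T@np.array(s["position"])
    return cv2.projectPoints(np.array(P,float).reshape(-1,1,3),rv,t,s["camera_matrix"],np.array([s["k1"],0,0,0.]))[0][:,0]
def tri(a,ua,b,ub):
    p,d=ray(a,ua);q,e=ray(b,ub)
    t=np.linalg.lstsq(np.c_[d,-e],q-p,rcond=None)[0]
    A=p+d*t[0];B=q+e*t[1]; return (A+B)/2,np.linalg.norm(A-B)
E
python3 - <<'E'
from h import *
t=eyes.snapshot("top");s=eyes.snapshot("side")
a=t["img"][170:290,170:470]; cv2.imwrite("pics/c1.png",cv2.resize(a,None,fx=2.66,fy=2.66,interpolation=cv2.INTER_CUBIC))
b=s["img"][130:350,220:400]; cv2.imwrite("pics/c2.png",cv2.resize(b,None,fx=2.7,fy=2.7,interpolation=cv2.INTER_CUBIC))
for n,uv in dict(Lt=(185,190),L2=(227,188),L3=(189,282),L4=(233,278),R1=(413,184),R4=(443,280)).items(): print(n,onz(t,uv,.022).round(3))
hsv=cv2.cvtColor(t["img"],cv2.COLOR_BGR2HSV)
m=cv2.inRange(hsv,(3,150,60),(17,255,255))
n,l,st,c=cv2.connectedComponentsWithStats(m)
for i in range(1,n):
    if st[i,4]>40: print(st[i],c[i].round(1))
E
```

```text
Lt [0.644 0.387 0.022]
L2 [0.651 0.269 0.022]
L3 [0.385 0.366 0.022]
L4 [0.397 0.245 0.022]
R1 [ 0.67  -0.26   0.022]
R4 [ 0.398 -0.342  0.022]
[276 186  32  35 841] [292.9 201.3]
[312 188  31  34 834] [325.9 203.4]
[347 190  31  34 842] [360.8 205.6]
[201 202  21  12  50] [207.4 208.8]
[424 204  25  11  86] [437.  209.1]
[148 246   7  71 235] [150.5 281.3]
[141 266   7  15  42] [144.2 272.6]
[138 287   8  21  49] [142.9 297.3]
```

View pics/c1.png

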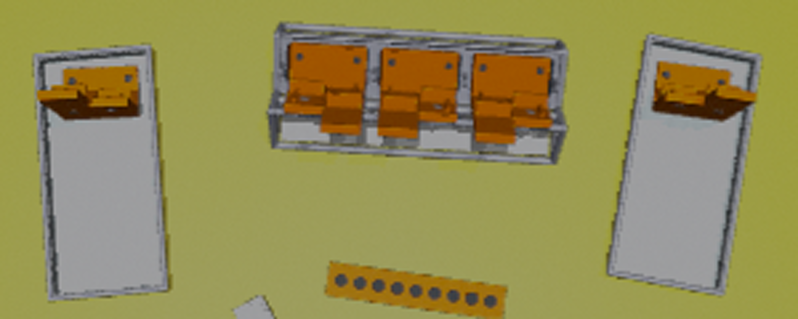

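View pics/c2.png

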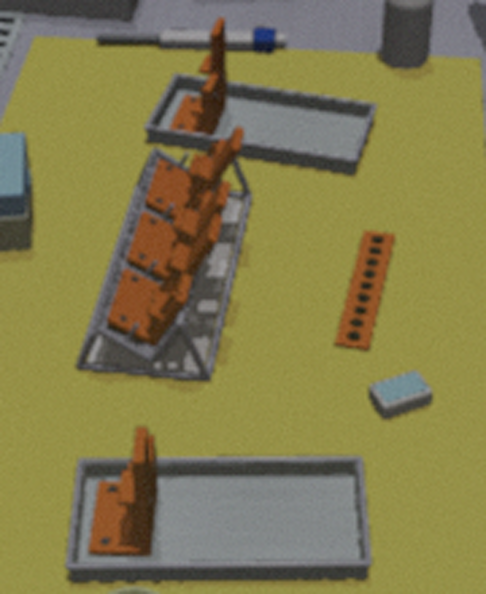

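The crops show that left_0's tray (image left, +y) has its tall step on the left, and the right tray has it on the right. In the stand, the left place (crop 325,90) is tall on the right, so that is right_a. The middle (420,90) and right (510,95) places are tall on the left, so those are the left-hand ones. Next I'll measure their poses.

```bash
python3 - <<'E'
from h import *
t=eyes.snapshot("top"); im=t["img"]
hsv=cv2.cvtColor(im,cv2.COLOR_BGR2HSV)
org=cv2.inRange(hsv,(2,130,30),(17,255,255))
gry=cv2.inRange(hsv,(0,0,0),(179,110,255))
print("hsv mat",hsv[260,300],"tray",hsv[250,210],"cheek0",hsv[207,200],hsv[203,425])
ori=None
for nm,x0,x1 in(("L",170,255),("R",390,470)):
    m=np.zeros_like(gry); m[175:295,x0:x1]=gry[175:295,x0:x1]
    m=cv2.morphologyEx(m,cv2.MORPH_CLOSE,np.ones((3,3)))
    c=max(cv2.findContours(m,cv2.RETR_EXTERNAL,cv2.CHAIN_APPROX_NONE)[0],key=cv2.contourArea)
    h=cv2.convexHull(c)
    r=cv2.minAreaRect(h); b=cv2.boxPoints(r)
    q=cv2.approxPolyDP(h,5,True)[:,0]
    print(nm,"poly",q.tolist())
    for z in(0,.022):
        P=np.array([onz(t,x,z)[:2] for x in q]); print(z,P.round(4).tolist(),"sides",np.linalg.norm(P-np.roll(P,-1,0),axis=1).round(3))
        P=np.array([onz(t,x,z)[:2] for x in b]); print(" rect",P.round(4).tolist(),P.mean(0).round(4),"sides",np.linalg.norm(P-np.roll(P,-1,0),axis=1).round(3))
for x0,x1,nm in((273,311,"s+"),(311,345,"s0"),(345,381,"s-"),(180,232,"L0"),(408,458,"R0")):
    m=np.zeros_like(org); m[180:235,x0:x1]=org[180:235,x0:x1]
    n,l,st,c=cv2.connectedComponentsWithStats(m); i=1+np.argmax(st[1:,4])
    cols=np.arange(st[i,0]+3,st[i,0]+st[i,2]-3); top=np.array([np.argmax(l[:,k]==i) for k in cols])
    a,bb=np.polyfit(cols,top-.5,1)
    ys,xs=np.nonzero(l==i)
    rows=range(st[i,1]+3,st[i,1]+13)
    lo=np.median([xs[ys==k].min() for k in rows])-.5; hi=np.median([xs[ys==k].max() for k in rows])+.5
    z=.0518 if nm[0]=="s" else .004+.004
    A,B=[onz(t,(u,a*u+bb),z) for u in(lo,hi)]
    print(nm,st[i],"foot cols",lo,hi,"row",[round(a*u+bb,1) for u in(lo,hi)],"toe",A.round(4),B.round(4),"w",np.linalg.norm(A-B).round(3),"tall top row",ys.max())
    for k in range(ys.max()-3,ys.max()+1): print("   ",k,xs[ys==k].min(),xs[ys==k].max())
E
```

```text
hsv mat [ 30 109 157] tray [120   3 159] cheek0 [ 13 251  57] [ 19 255 159]
L poly [[182, 190], [226, 187], [254, 257], [254, 294], [220, 294], [187, 282]]
0 [[0.6485, 0.4013], [0.659, 0.2755], [0.4581, 0.1904], [0.3536, 0.188], [0.3526, 0.2835], [0.3853, 0.3772]] sides [0.126 0.218 0.104 0.095 0.099 0.264]
 rect [[0.6521, 0.4027], [0.6661, 0.207], [0.354, 0.1821], [0.3412, 0.3736]] [0.5033 0.2914] sides [0.196 0.313 0.192 0.312]
0.022 [[0.644, 0.3957], [0.6543, 0.2719], [0.4564, 0.188], [0.3535, 0.1856], [0.3525, 0.2797], [0.3847, 0.372]] sides [0.124 0.215 0.103 0.094 0.098 0.26 ]
 rect [[0.6475, 0.3972], [0.6612, 0.2044], [0.3539, 0.1799], [0.3412, 0.3685]] [0.501  0.2875] sides [0.193 0.308 0.189 0.308]
R poly [[413, 183], [456, 191], [442, 280], [398, 272]]
0 [[0.6784, -0.2644], [0.6566, -0.3895], [0.3985, -0.3447], [0.42, -0.2192]] sides [0.127 0.262 0.127 0.262]
 rect [[0.4156, -0.2165], [0.6812, -0.2625], [0.6611, -0.3927], [0.3958, -0.3442]] [ 0.5384 -0.304 ] sides [0.269 0.132 0.27  0.129]
0.022 [[0.6734, -0.26], [0.652, -0.3832], [0.3977, -0.3391], [0.4188, -0.2154]] sides
[... 377 characters left out ...]
20 299 304
s0 [312 188  31  34 846] foot cols 312.5 341.5 row [np.float64(187.5), np.float64(189.0)] toe [0.6498 0.0269 0.0518] [ 0.6467 -0.0539  0.0518] w 0.081 tall top row 221
    218 313 326
    219 313 326
    220 312 326
    221 316 326
s- [347 190  31  34 857] foot cols 346.5 376.5 row [np.float64(189.5), np.float64(190.9)] toe [ 0.6456 -0.0679  0.0518] [ 0.6426 -0.1516  0.0518] w 0.084 tall top row 223
    220 348 363
    221 348 363
    222 349 363
    223 350 362Traceback (most recent call last):
  File "<stdin>", line 26, in <module>
    return umr_minimum(a, axis, None, out, keepdims, initial, where)
ValueError: zero-size array to reduction operation minimum which has no identity
```

Everything fits: toe edges come out about 81–84 mm wide (80 nominal), pitch is 96.3 mm, stand yaw is −2.6° and the right tray measures 258 × 125. First I'll raise the arm clear.

arm_command:
  deltas:
    - [0, 0, 0, 0, 0, -40, 0.3]
    - [0, 0, 0, 0, 0, -80, 0.3]
    - [0, 0, 0, 0, 0, -120, 0.3]
    - [0, 0, -0.1, 0, 0, -160, 0.3]
    - [0, 0, -0.2, 40, 0, -160, 0.3]
    - [0, 0, -0.3, 80, -20, -160, 0.3]
  newtons: 30

```text
t: 0.75
eef_pos: [0.2322, -0.5411, 0.3815]
orientation: [0.959, 0.284, 0.0, 0.003]
wrist_force: [1.7, -1.3, -1.3]
finger_gap: 0.707
finger_force: 0.0
```

```bash
cat >> h.py <<'E'
def pose(o,yaw,tilt=0):
    "cheek frame: origin, yaw of foot dir, tilt back (deg)"
    return R.from_euler('z',yaw,degrees=True)*R.from_euler('y',-tilt,degrees=True),np.array(o,float)
def tool(cheek,side,zg,x=0.,y=.02):
    "tool pose gripping at height zg on the tall step (side +1 left hand, -1 right)"
    r,o=cheek
    T=np.c_[r.apply([0,1,0]),r.apply([1,0,0]),r.apply([0,0,-1])]
    return R.from_matrix(T),o+r.apply([x,side*y,zg-.019])
def delta(tgt):
    s=robot.sense(); r0=R.from_quat(s["orientation"])
    print("d",(r0.inv()*tgt[0]).as_rotvec().round(3),(r0.inv().apply(tgt[1]-s["eef_pos"])*1000).round(1),"tgt",tgt[1].round(3),"t",round(s["t"],1),"gap",round(s["finger_gap"],3),"ff",round(s["finger_force"],1),"wf",s["wrist_force"].round(1))
yawS=-2.6
def stand(k):  # k=-1,0,1 : toe-bottom middles -> cheek origin in stand
    toe={1:(.6528,.0826),0:(.6483,-.0135),-1:(.6441,-.1098)}[k]
    r=R.from_euler('z',yawS,degrees=True)
    o=np.r_[toe,0.]-r.apply([.0486+.001-.0044,0,0]); o[2]=.0283
    return pose(o,yawS,28)
E
python3 - <<'E'
from h import *
t=eyes.snapshot("top"); im=t["img"]; s=eyes.snapshot("side")
vis=im.copy(); vs=s["img"].copy()
for k,sd in((1,-1),(0,1),(-1,1)):
    r,o=stand(k); 
    for x in(-.005,.005):
        P=[o+r.apply(p) for p in([x,0,.125],[x,sd*.04,.125],[x,sd*.04,0.072],[x,-sd*.04,.072])]
        print(k,x,pix(t,P).round(1).tolist())
        for v,c in((vis,t),(vs,s)): cv2.polylines(v,[(pix(c,P[:3])*16).round().astype(int)],False,(255,0,0),1,0,4)
hsv=cv2.cvtColor(im,cv2.COLOR_BGR2HSV); gry=cv2.inRange(hsv,(0,0,90),(179,60,255))
for nm,x0,x1 in(("L",170,255),("R",390,470)):
    m=np.zeros_like(gry); m[175:295,x0:x1]=gry[175:295,x0:x1]
    c=max(cv2.findContours(m,cv2.RETR_EXTERNAL,cv2.CHAIN_APPROX_NONE)[0],key=cv2.contourArea)
    h=cv2.convexHull(c); q=cv2.approxPolyDP(h,5,True)[:,0]
    P=np.array([onz(t,x,.022)[:2] for x in q]); print(nm,q.tolist(),P.round(4).tolist(),P.mean(0),np.linalg.norm(P-np.roll(P,-1,0),axis=1).round(3))
    cv2.polylines(vis,[q],True,(0,255,0),1)
a=cv2.resize(vis[175:295,170:470],None,fx=2.66,fy=2.66,interpolation=cv2.INTER_CUBIC)
b=cv2.resize(vs[170:280,240:400],None,fx=2.4,fy=2.4,interpolation=cv2.INTER_CUBIC)
o=np.zeros((a.shape[0]+b.shape[0],a.shape[1],3),np.uint8); o[:a.shape[0]]=a; o[a.shape[0]:,:b.shape[1]]=b
cv2.imwrite("pics/c3.png",o)
delta(tool(stand(0),1,.105+.12))
E
```

```text
1 -0.005 [[288.8, 220.1], [304.2, 221.0], [305.0, 214.4], [275.3, 212.7]]
1 0.005 [[289.0, 216.5], [304.4, 217.4], [305.1, 210.9], [275.4, 209.2]]
0 -0.005 [[325.8, 222.3], [310.5, 221.4], [311.0, 214.8], [340.6, 216.5]]
0 0.005 [[326.1, 218.7], [310.6, 217.8], [311.2, 211.3], [340.9, 213.0]]
-1 -0.005 [[362.8, 224.4], [347.5, 223.5], [346.7, 216.8], [376.2, 218.5]]
-1 0.005 [[363.1, 220.7], [347.8, 219.9], [347.0, 213.3], [376.6, 215.0]]
L [[226, 187], [232, 278], [188, 282], [183, 190]] [[0.6543, 0.2719], [0.3971, 0.2477], [0.3847, 0.3693], [0.644, 0.3929]] [0.52004716 0.32043987] [0.258 0.122 0.26  0.121]
R [[413, 183], [455, 191], [441, 280], [398, 272]] [[0.6734, -0.26], [0.6519, -0.3804], [0.3977, -0.3363], [0.4188, -0.2154]] [ 0.53546157 -0.29802033] [0.122 0.258 0.123 0.258]
d [-0.449  0.229 -0.923] [ 528.6 -309.2  170. ] tgt [0.507 0.013 0.21 ] t 0.8 gap 0.698 ff 0.0 wf [-0.5  0.4 -0.3]
```

View pics/c3.png

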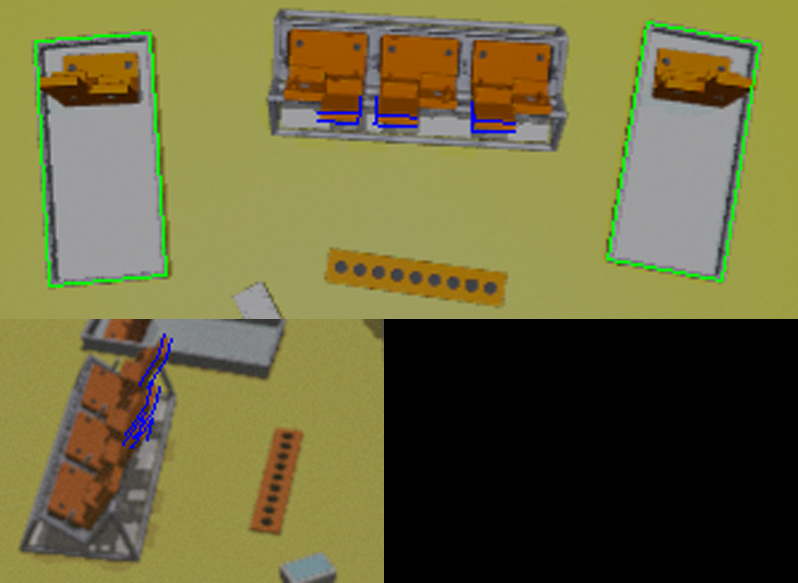

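The overlay matches the tall steps in rows. In columns it sits about 1 px too far left, so I'll shift y by −2 mm. The tray outlines fit at 259 × 122 mm. Moving towards the middle cheek.

arm_command:
  deltas:
    - [-0.06, 0.03, -0.12, 40, -10, 0, 0.5]
    - [-0.11, 0.06, -0.24, 80, -30, 0, 0.5]
    - [-0.17, 0.09, -0.36, 120, -55, 0, 0.5]
    - [-0.23, 0.12, -0.48, 155, -80, 0, 0.5]
    - [-0.28, 0.15, -0.6, 190, -105, 0, 0.5]
    - [-0.34, 0.18, -0.72, 225, -130, 10, 0.5]
    - [-0.4, 0.2, -0.83, 260, -150, 20, 0.5]
    - [-0.449, 0.229, -0.923, 295, -170, 30, 0.5]

```text
t: 1.52
eef_pos: [0.3819, -0.2454, 0.3519]
orientation: [0.721, 0.654, 0.158, 0.168]
wrist_force: [0.6, 0.4, -0.7]
finger_gap: 0.503
finger_force: 0.0
```

```bash
sed -i 's/o\[2\]=.0283/o[1]-=.002; o[2]=.0283/' h.py; cat >> h.py <<'E'
def tray(n,slot):
    c,y=dict(L=((.5200,.3204),5.3),R=((.5355,-.2980),-9.9))[n]
    return pose(np.r_[c,.004]+R.from_euler('z',y,degrees=True).apply([slot,0,0]),y)
E
python3 -c "
from h import *
delta(tool(stand(0),1,.105+.12))"
```

```text
d [-0.023  0.016 -0.048] [266.   25.4 173.7] tgt [0.507 0.011 0.21 ] t 1.5 gap 0.503 ff 0.0 wf [ 0.6  0.4 -0.7]
```

arm_command:
  deltas:
    - [-0.023, 0.016, -0.048, 40, 4, 20, 0.5]
    - [-0.023, 0.016, -0.048, 80, 8, 40, 0.5]
    - [-0.023, 0.016, -0.048, 115, 12, 60, 0.5]
    - [-0.023, 0.016, -0.048, 150, 15, 85, 0.5]
    - [-0.023, 0.016, -0.048, 190, 18, 110, 0.5]
    - [-0.023, 0.016, -0.048, 230, 22, 135, 0.5]
    - [-0.023, 0.016, -0.048, 266, 25, 155, 0.5]
    - [-0.023, 0.016, -0.048, 266, 25, 174, 0.5]

```text
t: 2.18
eef_pos: [0.5085, 0.0136, 0.2111]
orientation: [0.702, 0.67, 0.169, 0.174]
wrist_force: [1.2, -0.3, 0.7]
finger_gap: 0.496
finger_force: 0.0
```

arm_command:
  deltas:
    - [0, 0, 0, 0, 0, 0, 0.5]
    - [0, 0, 0, 0, 0, 0, 0.5]
    - [0, 0, 0, 0, 0, 0, 0.5]

```text
t: 2.43
eef_pos: [0.5072, 0.009, 0.2104]
orientation: [0.703, 0.669, 0.167, 0.173]
wrist_force: [0.5, -0.1, -0.1]
finger_gap: 0.497
finger_force: 0.0
```

```bash
python3 -c "
from h import *
delta(tool(stand(0),1,.105+.12))
delta(tool(stand(0),1,.105))
s=eyes.snapshot('top'); a=s['img'][150:300,230:430]
t=eyes.snapshot('side'); b=t['img'][130:280,230:430]
cv2.imwrite('pics/c4.png',cv2.resize(np.hstack([a,b]),None,fx=2,fy=2,interpolation=cv2.INTER_CUBIC))"
```

```text
d [-0.004 -0.001 -0.005] [1.9 0.  0.2] tgt [0.507 0.011 0.21 ] t 2.4 gap 0.497 ff 0.0 wf [ 0.5 -0.1 -0.1]
d [-0.004 -0.001 -0.005] [  1.8   0.5 120.2] tgt [0.564 0.008 0.104] t 2.4 gap 0.497 ff 0.0 wf [ 0.5 -0.1 -0.1]
```

View pics/c4.png

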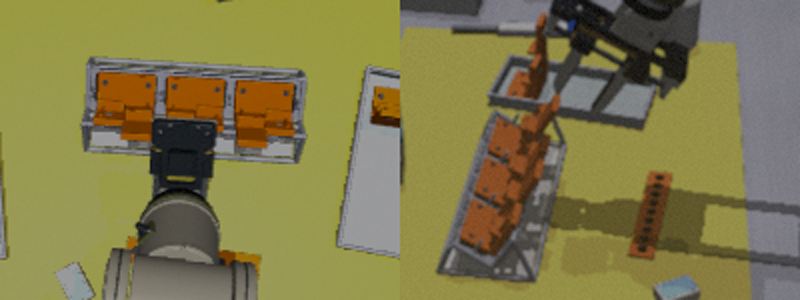

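The gripper lies square to the plates with its jaws open at crop (610,90), in line with the middle cheek. Descending along the plate and closing.

arm_command:
  deltas:
    - [0, 0, -0.005, 1, 0, 20, 0.55]
    - [0, 0, -0.005, 2, 0, 40, 0.55]
    - [0, 0, -0.005, 2, 0, 60, 0.55]
    - [0, 0, -0.005, 2, 0, 80, 0.55]
    - [0, 0, -0.005, 2, 0, 95, 0.55]
    - [0, 0, -0.005, 2, 0, 108, 0.55]
    - [0, 0, -0.005, 2, 0, 120, 0.55]
    - [0, 0, -0.005, 2, 0, 120, 0.55]

```text
t: 3.2
eef_pos: [0.5632, 0.0073, 0.1029]
orientation: [0.703, 0.67, 0.166, 0.173]
wrist_force: [-0.7, -0.6, 0.1]
finger_gap: 0.447
finger_force: 0.0
```

arm_command:
  deltas:
    - [0, 0, 0, 0, 0, 0, 0.7]
    - [0, 0, 0, 0, 0, 0, 0.8]
    - [0, 0, 0, 0, 0, 0, 0.85]
    - [0, 0, 0, 0, 0, 0, 0.9]
    - [0, 0, 0, 0, 0, 0, 0.95]
    - [0, 0, 0, 0, 0, 0, 1]
    - [0, 0, 0, 0, 0, 0, 1]

```text
t: 3.78
eef_pos: [0.5648, 0.009, 0.1056]
orientation: [0.701, 0.671, 0.167, 0.175]
wrist_force: [3.7, -1.2, 2.7]
finger_gap: 0.106
finger_force: 30.0
```

```bash
python3 -c "
from h import *
delta(tool(stand(0),1,.105))"
```

```text
d [ 0.    -0.001  0.   ] [-0.6 -1.5  0.7] tgt [0.564 0.008 0.104] t 3.8 gap 0.106 ff 30.0 wf [ 3.7 -1.2  2.7]
```

Gripped: the gap is 9.9 mm, as the plate thickness should give. Lifting along the plate.

arm_command:
  deltas:
    - [0, 0, 0, 0, 0, -12, 1]
    - [0, 0, 0, 0, 0, -30, 1]
    - [0, 0, 0, 0, 0, -50, 1]
    - [0, 0, 0, 0, 0, -75, 1]
    - [0, 0, 0, 0, 0, -100, 1]
    - [0, 0, 0, 0, 0, -125, 1]
    - [0, 0, 0, 0, 0, -150, 1]
    - [0, 0, 0, 0, 0, -170, 1]

```text
t: 4.45
eef_pos: [0.4831, 0.0127, 0.2554]
orientation: [0.702, 0.671, 0.166, 0.173]
wrist_force: [0.6, -1.4, -0.6]
finger_gap: 0.104
finger_force: 30.0
```

```bash
python3 -c "
from h import *
q=tray('L',-.008)
a=(q[0],q[1]+[0,0,.2])
delta(tool(a,1,.105))
s=robot.sense(); print(s['eef_pos'])
t=eyes.snapshot('side'); b=t['img'][60:360,220:460]
cv2.imwrite('pics/c5.png',cv2.resize(b,None,fx=2,fy=2))"
```

```text
d [ 0.484  0.032 -0.134] [327.8  27.2 -24.5] tgt [0.51 0.34 0.29] t 4.5 gap 0.104 ff 30.0 wf [ 0.6 -1.4 -0.6]
[0.48306882 0.01270507 0.25539551]
```

View pics/c5.png

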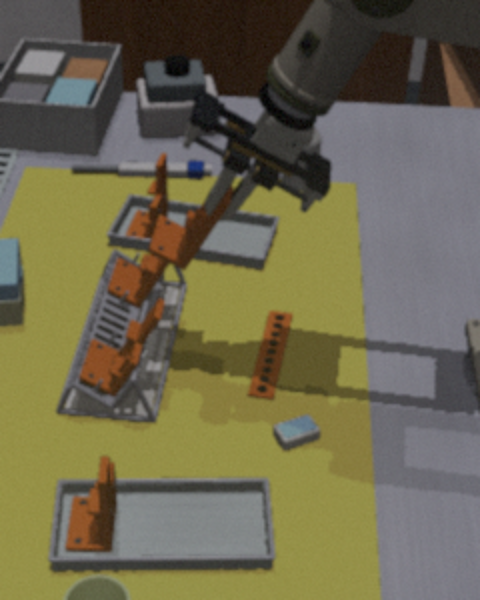

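The cheek is held squarely, hanging clear of the stand around (175,235). Carrying it to above the left tray while turning it upright.

arm_command:
  deltas:
    - [0, 0, 0, 0, 5, -20, 1]
    - [0.05, 0, -0.01, 20, 10, -24, 1]
    - [0.12, 0.01, -0.03, 55, 15, -24, 1]
    - [0.19, 0.01, -0.05, 95, 20, -24, 1]
    - [0.27, 0.02, -0.075, 135, 22, -24, 1]
    - [0.35, 0.02, -0.1, 175, 24, -24, 1]
    - [0.42, 0.03, -0.12, 215, 26, -24, 1]
    - [0.484, 0.032, -0.134, 255, 27, -24, 1]

```text
t: 5.17
eef_pos: [0.5082, 0.2689, 0.2867]
orientation: [0.673, 0.739, -0.002, -0.001]
wrist_force: [1.4, 0.0, -0.1]
finger_gap: 0.109
finger_force: 30.0
```

```bash
cat > d.py <<'E'
from h import *
import sys
n,slot,side,*zs=sys.argv[1:]
for z in zs:
    q=tray(n,float(slot)); delta(tool((q[0],q[1]+[0,0,float(z)]),int(side),.105))
E
python3 d.py L -.008 1 .1
```

```text
d [-0.004  0.001  0.001] [70.3  9.  96.6] tgt [0.51 0.34 0.19] t 5.2 gap 0.109 ff 30.0 wf [ 1.4  0.  -0.1]
```

arm_command:
  deltas:
    - [-0.004, 0, 0, 35, 5, 10, 1]
    - [-0.004, 0, 0, 70, 9, 30, 1]
    - [-0.004, 0, 0, 70, 9, 60, 1]
    - [-0.004, 0, 0, 70, 9, 95, 1]
    - [-0.004, 0, 0, 70, 9, 125, 1]
    - [-0.004, 0, 0, 70, 9, 150, 1]
    - [-0.004, 0, 0, 70, 9, 160, 1]
    - [-0.004, 0, 0, 70, 9, 160, 1]

```text
t: 5.83
eef_pos: [0.5082, 0.3358, 0.1233]
orientation: [0.674, 0.739, -0.002, 0.0]
wrist_force: [-0.0, -1.1, -0.8]
finger_gap: 0.106
finger_force: 30.0
```

arm_command:
  deltas:
    - [0, 0, 0, 0, 0, 0, 1]
    - [0, 0, 0, 0, 0, 0, 1]

```text
t: 6.0
eef_pos: [0.512, 0.3377, 0.1303]
orientation: [0.674, 0.739, 0.003, 0.002]
wrist_force: [0.5, -0.4, -1.1]
finger_gap: 0.104
finger_force: 30.0
```

```bash
python3 d.py L -.008 1 0; python3 -c "
from h import *
s=eyes.snapshot('top'); a=s['img'][170:300,150:270]
t=eyes.snapshot('side'); b=t['img'][240:370,220:380]
cv2.imwrite('pics/c6.png',cv2.resize(np.hstack([a,b]),None,fx=2.8,fy=2.8,interpolation=cv2.INTER_CUBIC))"
```

```text
d [ 0.007 -0.001 -0.001] [ 2.  -2.  40.3] tgt [0.51 0.34 0.09] t 6.0 gap 0.104 ff 30.0 wf [ 0.5 -0.4 -1.1]
```

View pics/c6.png

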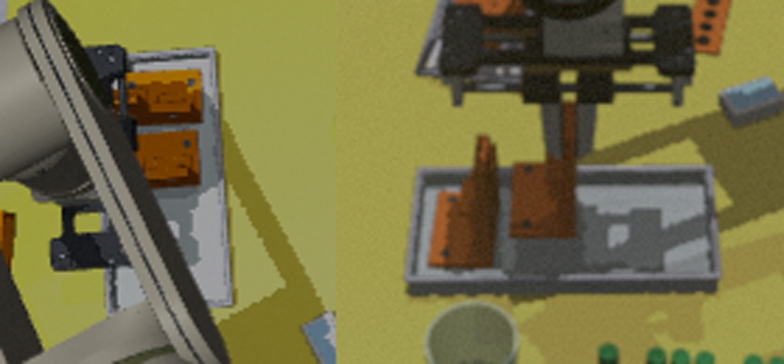

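The cheek hangs upright behind left_0 (side crop about (545,190)), clear of its plate and the walls. Lowering gently.

arm_command:
  deltas:
    - [0.003, 0, 0, 2, -2, 8, 1]
    - [0.006, 0, 0, 2, -2, 16, 1]
    - [0.006, 0, 0, 2, -2, 23, 1]
    - [0.006, 0, 0, 2, -2, 29, 1]
    - [0.006, 0, 0, 2, -2, 33, 1]
    - [0.006, 0, 0, 2, -2, 36, 1]
    - [0.006, 0, 0, 2, -2, 37, 1]
    - [0.006, 0, 0, 2, -2, 37, 1]

```text
t: 6.77
eef_pos: [0.5089, 0.339, 0.0914]
orientation: [0.674, 0.739, -0.001, -0.0]
wrist_force: [-0.4, 0.0, -0.8]
finger_gap: 0.105
finger_force: 30.0
```

arm_command:
  deltas:
    - [0, 0, 0, 0, 0, 0.5, 1]
    - [0, 0, 0, 0, 0, 1, 1]
    - [0, 0, 0, 0, 0, 1, 1]

```text
t: 7.02
eef_pos: [0.5091, 0.3391, 0.0913]
orientation: [0.674, 0.739, -0.0, -0.0]
wrist_force: [-3.8, -1.0, 8.6]
finger_gap: 0.109
finger_force: 30.0
```

```bash
python3 d.py L -.008 1 0
```

```text
d [-0.001 -0.    -0.001] [0.4 1.1 1.3] tgt [0.51 0.34 0.09] t 7.0 gap 0.109 ff 30.0 wf [-3.8 -1.   8.6]
```

Contact at 8.6 N. Releasing and retreating straight up.

arm_command:
  deltas:
    - [0, 0, 0, 0, 0, 0, 1]
    - [0, 0, 0, 0, 0, 0, 0.87]
    - [0, 0, 0, 0, 0, 0, 0.84]
    - [0, 0, 0, 0, 0, 0, 0.8]
    - [0, 0, 0, 0, 0, 0, 0.75]
    - [0, 0, 0, 0, 0, 0, 0.7]
    - [0, 0, 0, 0, 0, -8, 0.7]
    - [0, 0, 0, 0, 0, -20, 0.7]
  newtons: 6

```text
t: 7.68
eef_pos: [0.5078, 0.3384, 0.1094]
orientation: [0.674, 0.739, -0.002, -0.001]
wrist_force: [-0.2, 0.1, -0.2]
finger_gap: 0.301
finger_force: 0.0
```

arm_command:
  deltas:
    - [0, 0, 0, 0, 0, -15, 0.7]
    - [0, 0, 0, 0, 0, -40, 0.7]
    - [0, 0, 0, 0, 0, -75, 0.6]
    - [0, 0, 0, 0, 0, -115, 0.55]
    - [0, 0, 0, 0, 0, -150, 0.55]
    - [0, 0, 0, 0, 0, -180, 0.55]
    - [0, 0, 0, 0, 0, -180, 0.55]
  newtons: 30

```text
t: 8.27
eef_pos: [0.5118, 0.3405, 0.3009]
orientation: [0.674, 0.739, 0.006, 0.002]
wrist_force: [1.2, 0.7, 1.9]
finger_gap: 0.452
finger_force: 0.0
```

```bash
cat > s.py <<'E'
from h import *
import sys
for z in sys.argv[3:]: delta(tool(stand(int(sys.argv[1])),int(sys.argv[2]),.105+float(z)))
E
python3 s.py 1 -1 .14; python3 s.py -1 1 .14; python3 -c "
from h import *
t=eyes.snapshot('side'); b=t['img'][220:370,220:420]
s=eyes.snapshot('top'); a=s['img'][170:320,150:250]
cv2.imwrite('pics/c7.png',cv2.resize(np.hstack([a,b]),None,fx=2.6,fy=2.6,interpolation=cv2.INTER_CUBIC))"
```

```text
d [-0.477 -0.039  0.133] [-271.3  -36.8   71.2] tgt [0.501 0.067 0.228] t 8.3 gap 0.452 ff 0.0 wf [1.2 0.7 1.9]
d [-0.477 -0.039  0.133] [-422.4  -57.7   70.2] tgt [ 0.494 -0.085  0.228] t 8.3 gap 0.452 ff 0.0 wf [1.2 0.7 1.9]
```

View pics/c7.png

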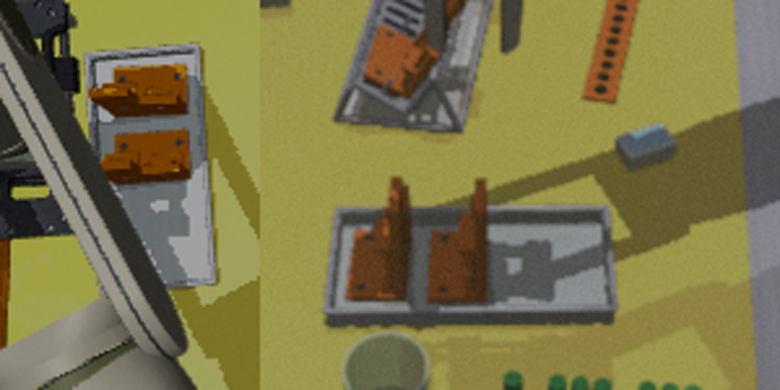

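The first cheek stands upright in file behind left_0 (side crop (460,260) behind (380,260)). Next is right_a at the +y place.

arm_command:
  deltas:
    - [-0.06, 0, 0.02, -35, -5, 0, 0.55]
    - [-0.12, -0.01, 0.035, -75, -10, 0, 0.55]
    - [-0.18, -0.015, 0.05, -115, -15, 5, 0.55]
    - [-0.24, -0.02, 0.067, -155, -20, 15, 0.55]
    - [-0.3, -0.025, 0.084, -195, -25, 30, 0.55]
    - [-0.36, -0.03, 0.1, -235, -30, 45, 0.55]
    - [-0.42, -0.035, 0.117, -271, -37, 60, 0.55]
    - [-0.477, -0.039, 0.133, -271, -37, 71, 0.55]

```text
t: 9.03
eef_pos: [0.4956, 0.0594, 0.2161]
orientation: [0.704, 0.67, 0.159, 0.175]
wrist_force: [-0.8, 0.5, -0.5]
finger_gap: 0.449
finger_force: 0.0
```

arm_command:
  deltas:
    - [0, 0, 0, 0, 0, 0, 0.55]
    - [0, 0, 0, 0, 0, 0, 0.55]
    - [0, 0, 0, 0, 0, 0, 0.55]
    - [0, 0, 0, 0, 0, 0, 0.55]

```text
t: 9.37
eef_pos: [0.4983, 0.067, 0.2217]
orientation: [0.701, 0.673, 0.162, 0.173]
wrist_force: [0.5, 0.2, 0.3]
finger_gap: 0.453
finger_force: 0.0
```

```bash
python3 s.py 1 -1 0
```

```text
d [-0.011  0.005  0.005] [  1.1   6.5 135.7] tgt [0.566 0.065 0.104] t 9.4 gap 0.453 ff 0.0 wf [0.5 0.2 0.3]
```

arm_command:
  deltas:
    - [-0.011, 0.005, 0.005, 1, 8, 15, 0.55]
    - [-0.011, 0.005, 0.005, 1, 8, 35, 0.55]
    - [-0.011, 0.005, 0.005, 1, 8, 60, 0.55]
    - [-0.011, 0.005, 0.005, 1, 8, 85, 0.55]
    - [-0.011, 0.005, 0.005, 1, 8, 108, 0.55]
    - [-0.011, 0.005, 0.005, 1, 8, 124, 0.55]
    - [-0.011, 0.005, 0.005, 1, 8, 136, 0.55]
    - [-0.011, 0.005, 0.005, 1, 8, 136, 0.55]

```text
t: 10.03
eef_pos: [0.5667, 0.064, 0.1001]
orientation: [0.702, 0.671, 0.165, 0.173]
wrist_force: [-1.2, -1.5, 0.0]
finger_gap: 0.449
finger_force: 0.0
```

arm_command:
  deltas:
    - [0, 0, 0, 0, 0, 0, 0.7]
    - [0, 0, 0, 0, 0, 0, 0.8]
    - [0, 0, 0, 0, 0, 0, 0.85]
    - [0, 0, 0, 0, 0, 0, 0.9]
    - [0, 0, 0, 0, 0, 0, 0.95]
    - [0, 0, 0, 0, 0, 0, 1]
    - [0, 0, 0, 0, 0, 0, 1]

```text
t: 10.62
eef_pos: [0.568, 0.0628, 0.1042]
orientation: [0.702, 0.669, 0.168, 0.176]
wrist_force: [3.6, 0.1, 2.5]
finger_gap: 0.105
finger_force: 30.0
```

```bash
python3 s.py 1 -1 0
```

```text
d [ 0.003  0.001 -0.002] [ 1.6 -1.4 -0.8] tgt [0.566 0.065 0.104] t 10.6 gap 0.105 ff 30.0 wf [3.6 0.1 2.5]
```

Gripped. Lifting along the plate, then a little more upwards.

arm_command:
  deltas:
    - [0, 0, 0, 0, 0, -12, 1]
    - [0, 0, 0, 0, 0, -30, 1]
    - [0, 0, 0, 0, 0, -50, 1]
    - [0, 0, 0, 0, 0, -75, 1]
    - [0, 0, 0, 0, 0, -100, 1]
    - [0, 0, 0, 0, 0, -125, 1]
    - [0, 0, 0, 0, 5, -150, 1]
    - [0, 0, 0, 0, 15, -175, 1]

```text
t: 11.28
eef_pos: [0.4959, 0.0661, 0.2636]
orientation: [0.702, 0.67, 0.166, 0.174]
wrist_force: [1.2, -0.3, -1.6]
finger_gap: 0.104
finger_force: 30.0
```

```bash
python3 d.py R -.008 -1 .2
```

```text
d [ 0.485 -0.03   0.123] [-380.6   53.3   -1.7] tgt [ 0.524 -0.316  0.29 ] t 11.3 gap 0.104 ff 30.0 wf [ 1.2 -0.3 -1.6]
```

arm_command:
  deltas:
    - [0.04, 0, 0.01, -10, 12, -12, 1]
    - [0.1, 0, 0.025, -40, 22, -12, 1]
    - [0.17, -0.01, 0.04, -80, 30, -10, 1]
    - [0.24, -0.01, 0.06, -120, 36, -8, 1]
    - [0.31, -0.02, 0.08, -160, 42, -6, 1]
    - [0.38, -0.02, 0.1, -200, 47, -4, 1]
    - [0.44, -0.03, 0.11, -240, 50, -3, 1]
    - [0.485, -0.03, 0.123, -280, 53, -2, 1]

```text
t: 11.95
eef_pos: [0.53, -0.2178, 0.29]
orientation: [0.766, 0.643, -0.0, -0.001]
wrist_force: [0.6, 1.3, -0.7]
finger_gap: 0.104
finger_force: 30.0
```

```bash
python3 d.py R -.008 -1 .04
```

```text
d [-0.002 -0.001 -0.001] [-98.3  11.7 159.8] tgt [ 0.524 -0.316  0.13 ] t 11.9 gap 0.104 ff 30.0 wf [ 0.6  1.3 -0.7]
```

arm_command:
  deltas:
    - [0, 0, 0, -35, 4, 0, 1]
    - [0, 0, 0, -70, 8, 10, 1]
    - [0, 0, 0, -98, 12, 35, 1]
    - [0, 0, 0, -98, 12, 70, 1]
    - [0, 0, 0, -98, 12, 105, 1]
    - [0, 0, 0, -98, 12, 135, 1]
    - [0, 0, 0, -98, 12, 155, 1]
    - [0, 0, 0, -98, 12, 160, 1]

```text
t: 12.62
eef_pos: [0.5225, -0.3124, 0.1247]
orientation: [0.766, 0.643, -0.0, -0.004]
wrist_force: [-1.1, 0.7, -1.4]
finger_gap: 0.105
finger_force: 30.0
```

arm_command:
  deltas:
    - [0, 0, 0, 0, 0, 0, 1]
    - [0, 0, 0, 0, 0, 0, 1]
    - [0, 0, 0, 0, 0, 0, 1]
    - [0, 0, 0, 0, 0, 0, 1]

```text
t: 12.95
eef_pos: [0.527, -0.3152, 0.1331]
orientation: [0.765, 0.644, 0.001, 0.002]
wrist_force: [-0.3, -1.0, -1.0]
finger_gap: 0.107
finger_force: 30.0
```

```bash
python3 d.py R -.008 -1 0
```

```text
d [0.006 0.001 0.   ] [-1.6 -2.8 43.1] tgt [ 0.524 -0.316  0.09 ] t 12.9 gap 0.107 ff 30.0 wf [-0.3 -1.  -1. ]
```

arm_command:
  deltas:
    - [0.003, 0, 0, -2, -3, 8, 1]
    - [0.003, 0, 0, -2, -3, 16, 1]
    - [0.003, 0, 0, -2, -3, 24, 1]
    - [0.003, 0, 0, -2, -3, 31, 1]
    - [0.003, 0, 0, -2, -3, 36, 1]
    - [0.003, 0, 0, -2, -3, 39, 1]
    - [0.003, 0, 0, -2, -3, 40, 1]
    - [0.003, 0, 0, -2, -3, 40, 1]

```text
t: 13.62
eef_pos: [0.5224, -0.3157, 0.0901]
orientation: [0.765, 0.643, -0.0, -0.001]
wrist_force: [-0.7, 0.7, -1.4]
finger_gap: 0.106
finger_force: 30.0
```

arm_command:
  deltas:
    - [0, 0, 0, 0, 0, 0.5, 1]
    - [0, 0, 0, 0, 0, 1, 1]
    - [0, 0, 0, 0, 0, 1, 1]

```text
t: 13.87
eef_pos: [0.5227, -0.3159, 0.0897]
orientation: [0.765, 0.643, -0.0, -0.0]
wrist_force: [0.0, 1.2, -0.0]
finger_gap: 0.103
finger_force: 30.0
```

```bash
python3 d.py R -.008 -1 0
```

```text
d [-0.001 -0.     0.   ] [-0.1  1.5 -0.3] tgt [ 0.524 -0.316  0.09 ] t 13.9 gap 0.103 ff 30.0 wf [ 0.   1.2 -0. ]
```

arm_command:
  deltas:
    - [0, 0, 0, 0, 1, 0.5, 1]
    - [0, 0, 0, 0, 1, 1, 1]
    - [0, 0, 0, 0, 1, 1, 1]

```text
t: 14.12
eef_pos: [0.5238, -0.3166, 0.0897]
orientation: [0.765, 0.643, -0.0, 0.0]
wrist_force: [-3.9, 0.2, 7.1]
finger_gap: 0.107
finger_force: 30.0
```

```bash
python3 d.py R -.008 -1 0
```

```text
d [0. 0. 0.] [ 0.3  0.3 -0.3] tgt [ 0.524 -0.316  0.09 ] t 14.1 gap 0.107 ff 30.0 wf [-3.9  0.2  7.1]
```

Contact. Releasing and going up.

arm_command:
  deltas:
    - [0, 0, 0, 0, 0, 0, 1]
    - [0, 0, 0, 0, 0, 0, 0.87]
    - [0, 0, 0, 0, 0, 0, 0.84]
    - [0, 0, 0, 0, 0, 0, 0.8]
    - [0, 0, 0, 0, 0, 0, 0.75]
    - [0, 0, 0, 0, 0, 0, 0.7]
    - [0, 0, 0, 0, 0, -8, 0.7]
    - [0, 0, 0, 0, 0, -20, 0.7]
  newtons: 6

```text
t: 14.78
eef_pos: [0.5225, -0.3153, 0.1075]
orientation: [0.765, 0.644, -0.0, -0.002]
wrist_force: [0.5, 0.5, -0.2]
finger_gap: 0.296
finger_force: 0.0
```

arm_command:
  deltas:
    - [0, 0, 0, 0, 0, -15, 0.7]
    - [0, 0, 0, 0, 0, -40, 0.7]
    - [0, 0, 0, 0, 0, -75, 0.6]
    - [0, 0, 0, 0, 0, -115, 0.55]
    - [0, 0, 0, 0, 0, -150, 0.55]
    - [0, 0, 0, 0, 0, -180, 0.55]
    - [0, 0, 0, 0, 0, -180, 0.55]
  newtons: 30

```text
t: 15.37
eef_pos: [0.5261, -0.3179, 0.2991]
orientation: [0.765, 0.644, 0.002, 0.006]
wrist_force: [0.3, -0.7, 0.0]
finger_gap: 0.451
finger_force: 0.0
```

```bash
python3 s.py -1 1 .14
```

```text
d [-0.477  0.037 -0.123] [224.3 -72.6  69.2] tgt [ 0.494 -0.085  0.228] t 15.4 gap 0.451 ff 0.0 wf [ 0.3 -0.7  0. ]
```

arm_command:
  deltas:
    - [-0.06, 0, -0.015, 30, -9, 0, 0.55]
    - [-0.12, 0.01, -0.03, 60, -18, 0, 0.55]
    - [-0.18, 0.015, -0.045, 90, -27, 5, 0.55]
    - [-0.24, 0.02, -0.06, 120, -36, 15, 0.55]
    - [-0.3, 0.025, -0.08, 150, -45, 30, 0.55]
    - [-0.36, 0.03, -0.095, 180, -55, 45, 0.55]
    - [-0.42, 0.035, -0.11, 205, -65, 60, 0.55]
    - [-0.477, 0.037, -0.123, 224, -72, 69, 0.55]

```text
t: 16.03
eef_pos: [0.4904, -0.0811, 0.2189]
orientation: [0.702, 0.671, 0.167, 0.169]
wrist_force: [-0.4, 0.5, -0.4]
finger_gap: 0.448
finger_force: 0.0
```

arm_command:
  deltas:
    - [0, 0, 0, 0, 0, 0, 0.55]
    - [0, 0, 0, 0, 0, 0, 0.55]
    - [0, 0, 0, 0, 0, 0, 0.55]
    - [0, 0, 0, 0, 0, 0, 0.55]

```text
t: 16.37
eef_pos: [0.4926, -0.0843, 0.2226]
orientation: [0.703, 0.67, 0.166, 0.17]
wrist_force: [-0.2, 0.6, 0.2]
finger_gap: 0.447
finger_force: 0.0
```

```bash
python3 s.py -1 1 0; python3 -c "
from h import *
t=eyes.snapshot('side'); b=t['img'][110:280,220:420]
s=eyes.snapshot('top'); a=s['img'][160:330,280:470]
cv2.imwrite('pics/c8.png',cv2.resize(np.hstack([a,b]),None,fx=2,fy=2,interpolation=cv2.INTER_CUBIC))"
```

```text
d [-0.009 -0.005 -0.004] [ -1.3   4.8 135.9] tgt [ 0.56  -0.088  0.104] t 16.4 gap 0.447 ff 0.0 wf [-0.2  0.6  0.2]
```

View pics/c8.png

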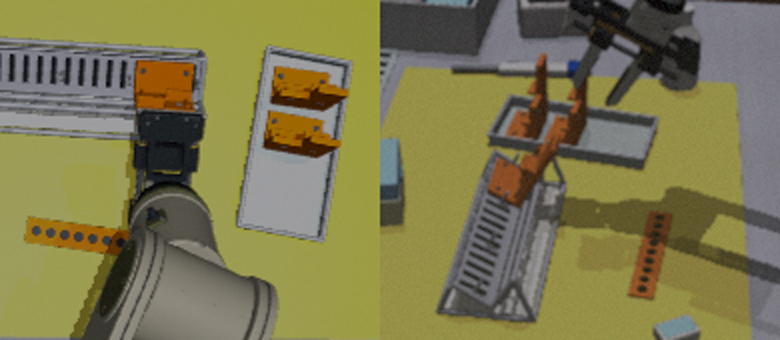

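right_a stands in file behind right_0 (top crop (300,133) behind (308,85)). Now the last left-hand cheek.

arm_command:
  deltas:
    - [-0.009, -0.005, -0.004, -1, 6, 15, 0.55]
    - [-0.009, -0.005, -0.004, -1, 6, 35, 0.55]
    - [-0.009, -0.005, -0.004, -1, 6, 60, 0.55]
    - [-0.009, -0.005, -0.004, -1, 6, 85, 0.55]
    - [-0.009, -0.005, -0.004, -1, 6, 108, 0.55]
    - [-0.009, -0.005, -0.004, -1, 6, 124, 0.55]
    - [-0.009, -0.005, -0.004, -1, 6, 136, 0.55]
    - [-0.009, -0.005, -0.004, -1, 6, 136, 0.55]

```text
t: 17.13
eef_pos: [0.5584, -0.0865, 0.0986]
orientation: [0.702, 0.671, 0.166, 0.172]
wrist_force: [-1.0, -0.6, 0.1]
finger_gap: 0.451
finger_force: 0.0
```

arm_command:
  deltas:
    - [0, 0, 0, 0, 0, 0, 0.7]
    - [0, 0, 0, 0, 0, 0, 0.8]
    - [0, 0, 0, 0, 0, 0, 0.85]
    - [0, 0, 0, 0, 0, 0, 0.9]
    - [0, 0, 0, 0, 0, 0, 0.95]
    - [0, 0, 0, 0, 0, 0, 1]
    - [0, 0, 0, 0, 0, 0, 1]

```text
t: 17.72
eef_pos: [0.5609, -0.0869, 0.1042]
orientation: [0.701, 0.67, 0.168, 0.176]
wrist_force: [5.6, 0.3, 1.0]
finger_gap: 0.106
finger_force: 30.0
```

```bash
python3 s.py -1 1 0
```

```text
d [ 0.003 -0.     0.   ] [-1.1 -1.1 -0.7] tgt [ 0.56  -0.088  0.104] t 17.7 gap 0.106 ff 30.0 wf [5.6 0.3 1. ]
```

arm_command:
  deltas:
    - [0, 0, 0, 0, 0, -12, 1]
    - [0, 0, 0, 0, 0, -30, 1]
    - [0, 0, 0, 0, 0, -50, 1]
    - [0, 0, 0, 0, 0, -75, 1]
    - [0, 0, 0, 0, 0, -100, 1]
    - [0, 0, 0, 0, 0, -125, 1]
    - [0, 0, 0, 0, 5, -150, 1]
    - [0, 0, 0, 0, 15, -175, 1]

```text
t: 18.38
eef_pos: [0.4889, -0.0831, 0.2637]
orientation: [0.702, 0.671, 0.166, 0.173]
wrist_force: [0.2, 0.0, -2.5]
finger_gap: 0.104
finger_force: 30.0
```

```bash
python3 d.py L -.078 1 .2
```

```text
d [ 0.485  0.032 -0.135] [413.7 -47.1 -54. ] tgt [0.44  0.333 0.29 ] t 18.4 gap 0.104 ff 30.0 wf [ 0.2  0.  -2.5]
```

arm_command:
  deltas:
    - [0.04, 0, -0.01, 15, 0, -30, 1]
    - [0.1, 0.01, -0.03, 45, -4, -50, 1]
    - [0.17, 0.01, -0.05, 85, -10, -54, 1]
    - [0.24, 0.015, -0.067, 125, -16, -54, 1]
    - [0.31, 0.02, -0.085, 165, -22, -54, 1]
    - [0.38, 0.025, -0.105, 205, -28, -54, 1]
    - [0.44, 0.03, -0.12, 245, -34, -54, 1]
    - [0.485, 0.032, -0.135, 285, -40, -54, 1]

```text
t: 19.05
eef_pos: [0.4421, 0.2061, 0.2928]
orientation: [0.673, 0.74, -0.001, -0.0]
wrist_force: [0.0, 0.2, -1.0]
finger_gap: 0.105
finger_force: 30.0
```

```bash
python3 d.py L -.078 1 .04
```

```text
d [-0.002  0.001  0.001] [126.7  10.6 162.7] tgt [0.44  0.333 0.13 ] t 19.1 gap 0.105 ff 30.0 wf [ 0.   0.2 -1. ]
```

arm_command:
  deltas:
    - [0, 0, 0, 35, 4, 0, 1]
    - [0, 0, 0, 70, 8, 0, 1]
    - [0, 0, 0, 105, 10, 10, 1]
    - [0, 0, 0, 127, 11, 40, 1]
    - [0, 0, 0, 127, 11, 80, 1]
    - [0, 0, 0, 127, 11, 115, 1]
    - [0, 0, 0, 127, 11, 145, 1]
    - [0, 0, 0, 127, 11, 163, 1]

```text
t: 19.72
eef_pos: [0.4395, 0.3304, 0.1253]
orientation: [0.673, 0.739, -0.002, -0.0]
wrist_force: [-0.5, -0.6, -1.4]
finger_gap: 0.104
finger_force: 30.0
```

arm_command:
  deltas:
    - [0, 0, 0, 0, 0, 0, 1]
    - [0, 0, 0, 0, 0, 0, 1]
    - [0, 0, 0, 0, 0, 0, 1]
    - [0, 0, 0, 0, 0, 0, 1]
    - [0, 0, 0, 0, 0, 0, 1]

```text
t: 20.13
eef_pos: [0.4431, 0.3321, 0.132]
orientation: [0.674, 0.739, 0.002, 0.001]
wrist_force: [0.2, -0.4, -0.9]
finger_gap: 0.107
finger_force: 30.0
```

```bash
python3 d.py L -.078 1 0
```

```text
d [ 0.004 -0.001  0.   ] [ 1.1 -2.7 42. ] tgt [0.44  0.333 0.09 ] t 20.1 gap 0.107 ff 30.0 wf [ 0.2 -0.4 -0.9]
```

arm_command:
  deltas:
    - [0.003, 0, 0, 1, -2, 8, 1]
    - [0.003, 0, 0, 1, -2, 16, 1]
    - [0.003, 0, 0, 1, -2, 24, 1]
    - [0.003, 0, 0, 1, -2, 31, 1]
    - [0.003, 0, 0, 1, -2, 36, 1]
    - [0.003, 0, 0, 1, -2, 39, 1]
    - [0.003, 0, 0, 1, -2, 40, 1]
    - [0.003, 0, 0, 1, -2, 40, 1]

```text
t: 20.8
eef_pos: [0.4397, 0.3322, 0.0895]
orientation: [0.674, 0.739, -0.001, -0.001]
wrist_force: [0.1, -0.4, -0.8]
finger_gap: 0.107
finger_force: 30.0
```

arm_command:
  deltas:
    - [0, 0, 0, 0, 0, 0.5, 1]
    - [0, 0, 0, 0, 0, 1, 1]
    - [0, 0, 0, 0, 0, 1, 1]

```text
t: 21.05
eef_pos: [0.4399, 0.3324, 0.0894]
orientation: [0.673, 0.739, -0.001, -0.001]
wrist_force: [-2.2, -0.3, 4.5]
finger_gap: 0.103
finger_force: 30.0
```

```bash
python3 d.py L -.078 1 0
```

```text
d [-0.002  0.     0.001] [ 0.7  0.7 -0.6] tgt [0.44  0.333 0.09 ] t 21.1 gap 0.103 ff 30.0 wf [-2.2 -0.3  4.5]
```

Contact at 4.5 N. Releasing, retreating, and checking the result.

arm_command:
  deltas:
    - [0, 0, 0, 0, 0, 0, 1]
    - [0, 0, 0, 0, 0, 0, 0.87]
    - [0, 0, 0, 0, 0, 0, 0.84]
    - [0, 0, 0, 0, 0, 0, 0.8]
    - [0, 0, 0, 0, 0, 0, 0.75]
    - [0, 0, 0, 0, 0, 0, 0.7]
    - [0, 0, 0, 0, 0, -8, 0.7]
    - [0, 0, 0, 0, 0, -20, 0.7]
  newtons: 6

```text
t: 21.72
eef_pos: [0.4388, 0.3316, 0.108]
orientation: [0.674, 0.739, -0.002, -0.001]
wrist_force: [0.4, -0.1, 0.2]
finger_gap: 0.297
finger_force: 0.0
```

arm_command:
  deltas:
    - [0, 0, 0, 0, 0, -15, 0.7]
    - [0, 0, 0, 0, 0, -40, 0.7]
    - [0, 0, 0, 0, 0, -75, 0.6]
    - [0, 0, 0, 0, 0, -115, 0.55]
    - [0, 0, 0, 0, 0, -150, 0.55]
    - [0, 0, 0, 0, 0, -190, 0.55]
    - [0, 0, 0, -40, 0, -200, 0.55]
    - [0, 0, 0, -80, 0, -200, 0.55]

```text
t: 22.38
eef_pos: [0.4491, 0.254, 0.3155]
orientation: [0.672, 0.74, 0.003, 0.001]
wrist_force: [2.0, -0.4, 0.8]
finger_gap: 0.452
finger_force: 0.0
```

arm_command:
  deltas:
    - [0, 0, 0, -40, 0, 0, 0.5]
    - [0, 0, 0, -80, 0, 0, 0.5]
    - [0, 0, 0, -120, 0, 0, 0.5]
    - [0, 0, 0, -160, 0, 0, 0.5]
    - [0, 0, 0, -200, 0, 0, 0.5]
    - [0, 0, 0, -240, 0, 0, 0.5]
    - [0, 0, 0, -250, 0, 0, 0.5]
    - [0, 0, 0, -250, 0, 0, 0.5]

```text
t: 23.05
eef_pos: [0.471, 0.0011, 0.3101]
orientation: [0.675, 0.738, -0.001, 0.0]
wrist_force: [-0.1, -0.5, 0.1]
finger_gap: 0.501
finger_force: 0.0
```

```bash
python3 -c "
from h import *
t=eyes.snapshot('side'); b=t['img'][120:420,220:420]
s=eyes.snapshot('top'); a=s['img'][160:310,170:470]
a=cv2.resize(a,(500,250)); b=cv2.resize(b,(300,450)); o=np.zeros((450,800,3),np.uint8); o[:250,:500]=a; o[:,500:]=b
cv2.imwrite('pics/c9.png',o); print(robot.sense()['t'])"
```

```text
23.15
```

View pics/c9.png

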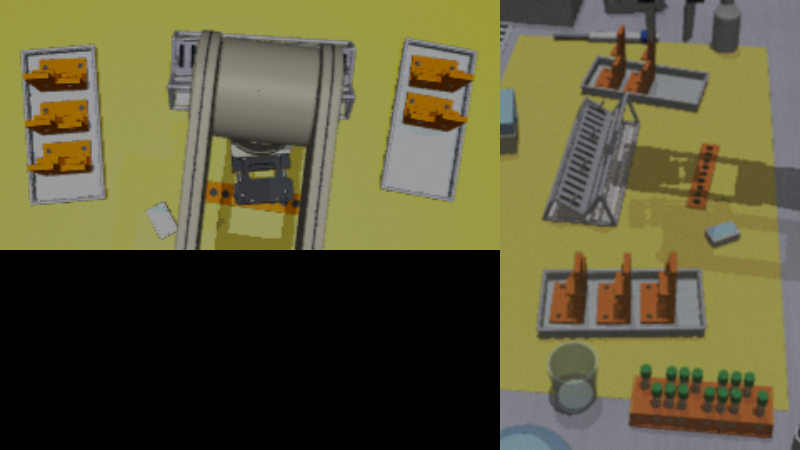

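The left tray holds three cheeks in file (top (60,75), (60,117), (60,157)) and the right tray two (440,73), (435,110). All are upright with feet towards the back, the stand is empty and nothing else has moved.

```bash
python3 -c "
from rig import workorder
print(workorder.hand_in())"
```

```text
the job is handed in; nothing more can be done
None
```

I sorted all three cheeks, two left-hand into tray_left and one right-hand into tray_right, each upright in file with its foot towards the back; the job was handed in at about 23 s, and the hand-in gave no verdict.

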